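# Scoop up the mill pebbles and hold the scoop level

## Task

Pick up the hand scoop, whose handle is the wooden bar over it, and, with it down on the table, scoop up both white mill pebbles lying in the wooden bench stop, whose rail holds them back while the lip slides under them. Then lift the scoop about 15 cm above the table and finish while still holding it there, level and still, with both pebbles in it. Do not touch the pebbles with the fingers, and leave the cup, the tub and the tile where they are.

Things in the scene. Friction and masses are not known exactly. Their poses are not given: they have to be found in the camera images.
- scoop: Loose metal hand scoop, about 0.22 kg, on the table. Origin: underside, below the middle of the grip bar, near its centre of mass; x points out of the open mouth, z up. Flat floor 3 mm thick, x -60 to +48 mm, 100 mm wide (y). Side walls 3 mm thick, 35 mm high, x -60 to +32 mm, 94 mm apart inside; back wall 35 mm high, with a 22 mm wide strap that rises to carry the grip bar.
- grip (a point): Centre of the scoop's wooden grip bar, 82 mm above the scoop's underside, axes as the scoop's. The bar runs along x, 100 mm long (x -50 to +50 mm), 18 mm wide, 18 mm tall; grip it from above across its width. The strap lies 2 mm over it at the rear (x below -40 mm).
- lip (a point): Middle of the scoop's lip tip, on its underside at x = +62 mm, axes as the scoop's. The lip slopes from the 3 mm floor at x = +48 mm down to a tip 1.5 mm thick and should slide on the table.
- stop: Wooden bench stop fixed to the table, U-shaped, open toward the robot. Origin: on the table below the middle of its cross rail's front face; x points from the opening to the rail, z up. Two side cheeks 10 mm thick, 34 mm high, x -96 to +14 mm, 130 mm apart inside. The table is bare for 190 mm before the rail; nearer the robot it bears a flat grey sheet 4 mm thick.
- rail (a point): Middle of the front face of the stop's cross rail, 21 mm above the table, axes as the stop's. Rail 14 mm thick, 150 mm long, 8 to 34 mm above the table; the scoop's lip passes below it, pebbles do not. Pushed fully in, the scoop's side walls meet the rail, the scoop's origin 32 mm before it; then draw the scoop back over 5 cm before lifting, to free the lip.
- pebble_a: White glazed porcelain mill pebble, a smooth flattened round stone 36 mm wide and 24 mm high, 0.03 kg, loose, lying on the table inside the stop on its -y side, 20 to 42 mm before the rail and at most 22 mm from the stop's middle line. Origin: centre of its underside, z up. Its rounded underside lets the lip slide under it when the rail holds it back.
- pebble_b: White pebble like the other, lying inside the stop on its +y side.
- bisque_cup: Unglazed cup, 68 mm wide, 62 mm high, loose bystander. Origin: centre of its underside.
- slip_tub: White plastic tub, 88 mm wide, 66 mm high, loose bystander near the robot, on the grey sheet. Origin: centre of its underside.
- test_tile: Flat test tile 70 x 44 x 8 mm, loose bystander near the robot, on the grey sheet. Origin: centre of its underside.
Mind the look-alikes: they are no part of the job. Leave any orange or pink look-alike of the pebble_a alone.

How it is judged:
On the way, in this order (a step that is already met when the one before it is completed fails the run):
1. the scoop is held in the gripper and has been moved more than 30 mm (contact force between the fingers and scoop above 2 N and distance of scoop from where it was at the start of the episode above 0.03 m), for 0.2 s.
2. both pebbles are in the held scoop while it is still down at the table (underside below 30 mm) (x of pebble_a in the frame of scoop between -0.058 and 0.05 m and y of pebble_a in the frame of scoop between -0.048 and 0.048 m and z of pebble_a in the frame of scoop between -0.002 and 0.045 m and x of pebble_b in the frame of scoop between -0.058 and 0.05 m and y of pebble_b in the frame of scoop between -0.048 and 0.048 m and z of pebble_b in the frame of scoop between -0.002 and 0.045 m and height (world z) of scoop below 0.03 m and contact force between the fingers and scoop above 2 N), for 0.2 s.
At the end, for the whole second after the job is handed in: The gripper holds the scoop, underside 100 to 220 mm above the table, within 0.14 rad of level, under 20 mm/s and 0.15 rad/s, clear of the stop, both pebbles at rest (under 30 mm/s) between its walls and behind the lip; cup, tub and tile within 30 mm of where they stood (x of pebble_a in the frame of scoop between -0.058 and 0.05 m and y of pebble_a in the frame of scoop between -0.048 and 0.048 m and z of pebble_a in the frame of scoop between -0.002 and 0.045 m and x of pebble_b in the frame of scoop between -0.058 and 0.05 m and y of pebble_b in the frame of scoop between -0.048 and 0.048 m and z of pebble_b in the frame of scoop between -0.002 and 0.045 m and height (world z) of scoop between 0.1 and 0.22 m and angle between scoop's own z axis and vertical below 0.14 rad and linear speed of scoop below 0.02 m/s and angular speed of scoop below 0.15 rad/s and contact force between the fingers and scoop above 2 N and contact force between scoop and stop below 0.3 N and linear speed of each of pebble_a, pebble_b below 0.03 m/s and distance of each of bisque_cup, slip_tub, test_tile from where it was at the start of the episode below 0.03 m); the arm keeps its last pose, push and grip.
It fails at once if a finger touches a pebble (contact force between the fingers and pebble_a above 0.5 N or contact force between the fingers and pebble_b above 0.5 N).
It fails at once if the cup, the tub or the tile is shifted by more than 30 mm (distance of any of bisque_cup, slip_tub, test_tile from where it was at the start of the episode above 0.03 m).
It also fails if it takes over 48 s, if anything falls off the work surface, if the arm or the gripper's body presses on something with over 40 N, if the wrist force passes 120 N, or if a joint passes its speed limit or range.

## Robot

A 6-joint arm with a two-finger parallel gripper is mounted at the origin on the work surface; the furniture and walls round the work are solid. World frame = base frame: x ahead of the robot, y to its left, z up, the work surface at z = 0. Lengths are in m, angles in rad, forces in N, time in s.
With the tool pointing down it reaches from about 0.35 to 0.875 m from the base axis. Payload 4.2 kg.
Tool frame: the origin (TCP) lies midway between the tips of the shut fingers; the grasp point (between the pads) lies 19 mm behind it; z points along the fingers, y is the line along which they close (so a half turn about z gives the same grasp; the last joint's range is limited). The gripper opens to 85 mm and grips with 20 to 120 N. Pads are 22 mm wide; open, the fingers measure 114 mm over their backs; the gripper's body (76 mm by 85 mm) begins 54 mm behind the grasp point. The pads swing forward as they close: fully open they stand 13 mm farther back than shut.
Start: joints at [-1.056, 0.385, 0.008, 0, -1.194, -0.259], TCP at [0.158, -0.605, 0.208] pointing down, gripper open.
Joint ranges: [-3.14, 3.14], [-1.21, 2.06], [-1.07, 1.41], [-3.16, 2.05], [-2.99, -0.16], [-3.1, 3.1]. Speed limits (rad/s): [2.79, 2.79, 3.14, 3.14, 3.14, 3.14].

## Interface

Orientations are given as a unit quaternion [x, y, z, w].
In Python, from bench import robot, camera, calibration, job gives the robot as it stands. The module is installed in compiled form; this text tells all that it offers.
- The arm moves only by the tool move_arm, never from a script. Its argument "deltas" is a list of rows, each a list of 3 entries, a list of its own where there are three numbers: the shift along the world's x, y, z in units of 25 mm (1.0 is 25 mm), then the turn, a rotation vector about the world's x, y, z in units of 5 degrees (1.0 is 5 degrees), then the closure, from 0 (fully open) to 1 (shut). A call has 1 to 12 rows; each row shifts and turns the commanded pose from where the row before left it; what a row does not reach is not made up. A row lasts 1/12 s, in which the tool goes at most 41.7 mm and 7.16 degrees, less where a joint would pass 70% of its speed; a pose out of reach is approached as far as the arm can. A call is refused whole if a number of a shift passes 1 or a number of a turn 1, either way. A call with a gripper value outside its range is refused whole. The fingers move at their own pace and stop on an object; "force" is the grip in N (left out, the last holds). Time passes only in rows, so rows that do not move let the fingers close. It gives the time, the measured TCP pose, the force, the opening and the grip force at its end, in the units of the state.
- robot.get_obs(): the state, without advancing time (a new reading comes with each control period).
- camera(name): name is "scene" or "top" or "wrist"; returns the picture (384x512x3 uint8, red, green, blue); there is no depth.
- calibration(name): a dict with "fx", "fy", "cx", "cy" (pixels), "R" (3x3) and "t" (3): a world point X has camera coordinates R X + t; the wrist camera has in their place "mount" (4x4, takes a point from camera to tool coordinates, whose origin is the TCP and whose axes are the flange's). Camera axes: x right, y down, z forward; pixel columns grow to the right and rows downward; lengths in m; the calibration is good to about 2 mm. The wrist camera is an equidistant fisheye: a pixel r from the principal point sees the ray r / f radians off the axis. A picture is of the moment at which its call begins: read the wrist's pose just before it. calibration takes no time and is no camera call.
- job.sign_off(): hands the job in; it is judged then, once.
The state is a dict: "time_s": time; "joint_pos": joint angles; "qd": joint speeds; "joint_torque": joint torques, N m; "tool_pos": TCP position; "eef_rot": TCP orientation; "wrist_force": force on the tool from outside, world axes, zero at the start; "moment": the same for the moment, N m; "width": opening from 0.0 (shut) to 1.0 (fully open); "finger_force": force on a finger pad.
Only numpy, scipy, OpenCV 4.12 (cv2) and the standard library are available. Lean on these libraries where they do the work, as an engineer would, in place of code of your own. Each camera call takes 0.05 s, during which the arm holds its last target. There are 200 camera calls.

## Working session

There is one attempt and no reset: what is moved stays moved. The work goes in short steps, Python scripts to look and compute and a tool call to move; the robot and the scene stay as the last step left them, time stands still between calls to the robot, and variables do not carry over. Pictures are saved under pics/ and viewed, at most 11 in all, crops included, and the job is handed in when it is done.

Besides the shell and the picture viewer there is one more tool, called by a JSON object that holds its "method" and its "body". move_arm: Moves the arm, as the interface text tells. Its arguments: {"type":"object","properties":{"deltas":{"type":"array","items":{"type":"array"}},"force":{"type":"number"}},"required":["deltas"]}

```bash
mkdir -p pics; python3 - <<'E'
from bench import robot,camera,calibration
import cv2,numpy as np
o=robot.get_obs();print({k:np.round(v,3).tolist() for k,v in o.items()})
for n in("scene","top","wrist"):
    c=calibration(n);print(n,{k:np.round(v,4).tolist() for k,v in c.items()})
    im=camera(n);cv2.imwrite(f"pics/{n}0.png",im[:,:,::-1])
a=[cv2.imread(f"pics/{n}0.png") for n in("scene","top")]
for n,i in zip(("scene","top"),a): cv2.imwrite(f"pics/{n}0b.png",cv2.resize(i,(800,600),interpolation=cv2.INTER_CUBIC))
E
```

```text
{'time_s': 0.0, 'joint_pos': [-1.056, 0.386, 0.007, -0.001, -1.194, -0.259], 'qd': [-0.001, 0.001, 0.0, -0.0, -0.0, -0.002], 'joint_torque': [0.0, -39.229, 18.84, 4.186, -0.005, -0.0], 'tool_pos': [0.158, -0.604, 0.207], 'eef_rot': [-0.127, 0.992, 0.001, -0.0], 'wrist_force': [-0.615, -0.512, 0.09], 'moment': [0.003, -0.01, -0.041], 'finger_force': 0.0, 'width': 1.001}
scene {'fx': 416.4645, 'fy': 416.4645, 'cx': 256.7835, 'cy': 199.7248, 'R': [[-0.4742, -0.8804, -0.0021], [-0.6908, 0.3736, -0.6191], [0.5458, -0.2921, -0.7853]], 't': [0.3204, 0.381, 0.7295]}
top {'fx': 496.9108, 'fy': 496.9108, 'cx': 252.4576, 'cy': 198.6663, 'R': [[0.0244, -0.9996, 0.0146], [-0.9975, -0.0254, -0.0658], [0.0662, -0.0129, -0.9977]], 't': [0.0332, 0.5172, 1.2719]}
wrist {'fx': 297.3186, 'fy': 297.3186, 'cx': 259.8138, 'cy': 188.3051, 'mount': [[-0.0005, -0.9572, -0.2894, 0.0723], [1.0, -0.0006, 0.0004, -0.0013], [-0.0005, -0.2894, 0.9572, -0.1668], [0.0, 0.0, 0.0, 1.0]]}
```

View pics/top0b.png

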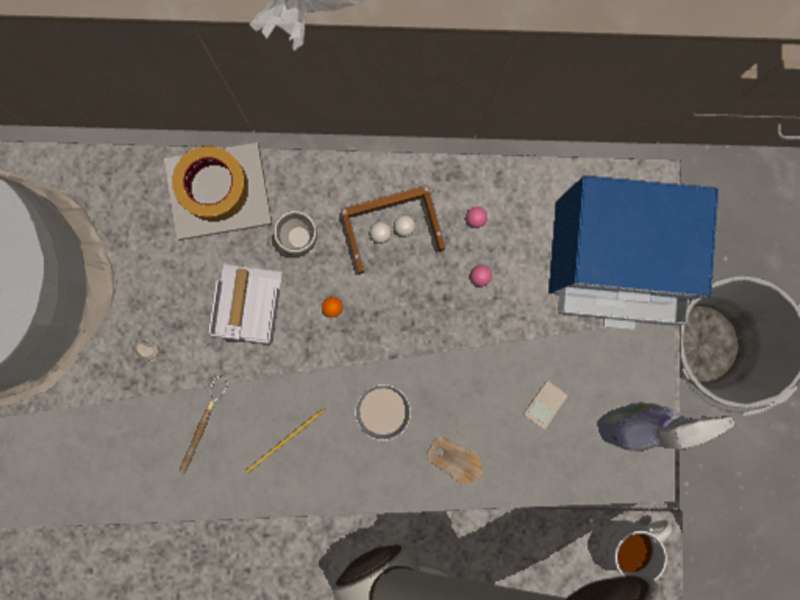

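View pics/scene0b.png

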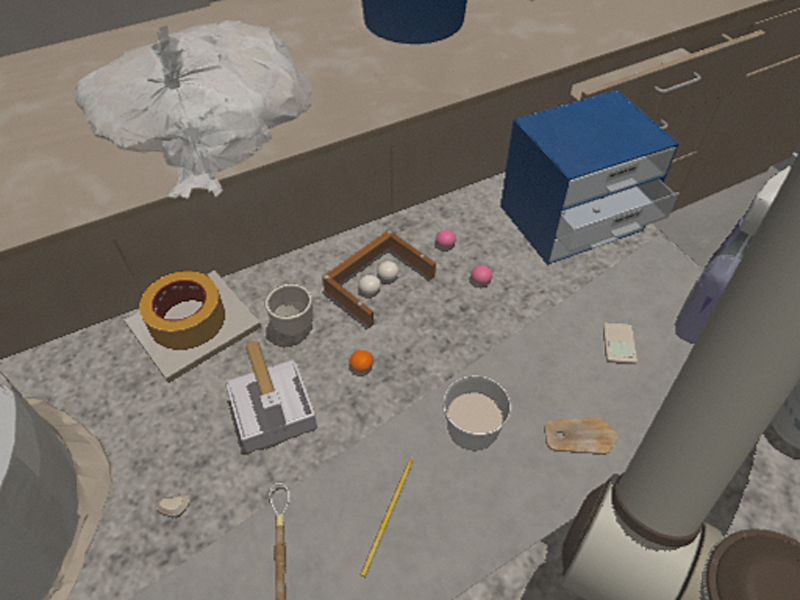

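Top view (pixels of the 800x600 copy): the candidates for the pebbles are white ones at (381,232) and (404,225) inside the brown stop, pink ones at (477,216) and (481,275), and an orange one at (332,306). I choose the two white ones in the stop. The scoop is at (246,304), strap at the near end and mouth pointing away; the cup (294,233) stands left of the stop, the tub at (383,412) and the tile at (546,404). The scene view agrees: scoop at (268,400), pebbles at (369,285) and (388,271).

```bash
cat > h.py <<'E'
import numpy as np,cv2
from bench import robot,camera,calibration
def ray(n,px):
    c=calibration(n);R=np.array(c["R"]);t=np.array(c["t"])
    d=R.T@np.array([(px[0]-c["cx"])/c["fx"],(px[1]-c["cy"])/c["fy"],1]);return -R.T@t,d/np.linalg.norm(d)
def plane(n,px,z):
    o,d=ray(n,px);return o+d*(z-o[2])/d[2]
def tri(p1,p2,n1="top",n2="scene"):
    o1,d1=ray(n1,p1);o2,d2=ray(n2,p2)
    s=np.linalg.lstsq(np.c_[d1,-d2],o2-o1,rcond=None)[0]
    a=o1+d1*s[0];b=o2+d2*s[1];return (a+b)/2,np.linalg.norm(a-b)
def blobs(im,lo,hi,roi,amin=30):
    x0,y0,x1,y1=roi;h=cv2.cvtColor(im[y0:y1,x0:x1],cv2.COLOR_BGR2HSV)
    m=cv2.inRange(h,lo,hi);cs=cv2.findContours(m,cv2.RETR_EXTERNAL,cv2.CHAIN_APPROX_NONE)[0]
    return [c+np.array([x0,y0]) for c in cs if cv2.contourArea(c)>amin]
E
python3 - <<'E'
from h import *
np.set_printoptions(precision=1,suppress=True)
T=cv2.imread("pics/top0.png");S=cv2.imread("pics/scene0.png")
for n,im,b,s in(("top",T,(130,165,185,225),(212,115,290,180)),("scene",S,(140,210,210,300),(200,140,285,212))):
    print(n)
    for nm,roi,lo,hi in(("bar",b,(8,100,60),(25,255,255)),("stop",s,(0,90,30),(25,255,255)),("peb",s,(0,0,140),(180,70,255))):
        for c in blobs(im,lo,hi,roi,20):
            r=cv2.minAreaRect(c);q=cv2.approxPolyDP(cv2.convexHull(c),2,True)[:,0]
            print(nm,cv2.contourArea(c),np.array(r[0]),np.array(r[1]),cv2.boxPoints(r).tolist() if nm=="bar" else "",q.tolist())
a=cv2.resize(T[110:225,125:295],None,fx=4,fy=4,interpolation=cv2.INTER_CUBIC);cv2.imwrite("pics/tc.png",a)
b=cv2.resize(S[140:300,140:290],None,fx=3.7,fy=3.7,interpolation=cv2.INTER_CUBIC);cv2.imwrite("pics/sc.png",b);print(b.shape)
E
```

```text
top
bar 193.5 [152.3 190. ] [ 6.6 35.1] [[146.41319274902344, 206.91201782226562], [151.6210174560547, 172.19317626953125], [158.17359924316406, 173.17605590820312], [152.9657745361328, 207.8948974609375]] [[157, 173], [153, 207], [147, 207], [152, 173]]
stop 25.5 [229.5 169.4] [9.7 3.6]  [[227, 165], [230, 165], [231, 174]]
stop 499.0 [251.1 146.3] [42.9 58.2]  [[284, 158], [226, 163], [218, 134], [273, 119]]
peb 232.0 [233.5 171.5] [15. 43.]  [[212, 164], [252, 168], [255, 171], [254, 179], [212, 179]]
peb 49.5 [235.  156.9] [15.4  7.1]  [[228, 152], [234, 150], [238, 155], [238, 164], [235, 164]]
peb 84.5 [216.  153.5] [ 8. 17.]  [[213, 145], [218, 147], [220, 152], [216, 162], [212, 159]]
peb 656.0 [255.1 159.8] [57.4 45.6]  [[226, 140], [268, 129], [286, 179], [274, 179], [226, 147]]
peb 32.0 [250.5 121. ] [ 6. 11.]  [[256, 121], [245, 123], [246, 118]]
peb 216.5 [277. 127.] [24. 24.]  [[265, 115], [289, 115], [289, 133], [280, 139]]
peb 30.5 [254.5 118. ] [ 6. 15.]  [[262, 115], [259, 121], [247, 116]]
peb 248.5 [226.5 127.5] [25. 29.]  [[240, 115], [241, 125], [215, 140], [212
[... 571 characters left out ...]
180], [235, 192]]
peb 539.0 [257.5 191.5] [39. 53.]  [[284, 185], [282, 206], [264, 211], [231, 211], [238, 190], [261, 172]]
peb 233.5 [242.3 174.5] [15.  28.8]  [[258, 172], [240, 185], [233, 185], [230, 182], [233, 173], [248, 162]]
peb 150.0 [206.6 175. ] [14.5 30.9]  [[217, 163], [219, 167], [207, 190], [200, 189], [200, 172], [209, 162]]
peb 35.5 [280.3 165.2] [17.6  9.1]  [[277, 157], [284, 162], [284, 170], [279, 175], [275, 164]]
peb 323.5 [223.6 154.2] [13.8 48.3]  [[246, 145], [243, 150], [225, 161], [202, 164], [200, 160], [202, 155], [237, 142]]
peb 165.0 [274.4 149.1] [12.5 26.4]  [[284, 140], [284, 146], [277, 155], [267, 159], [263, 156], [262, 151], [276, 140]]
(592, 555, 3)
```

View pics/tc.png

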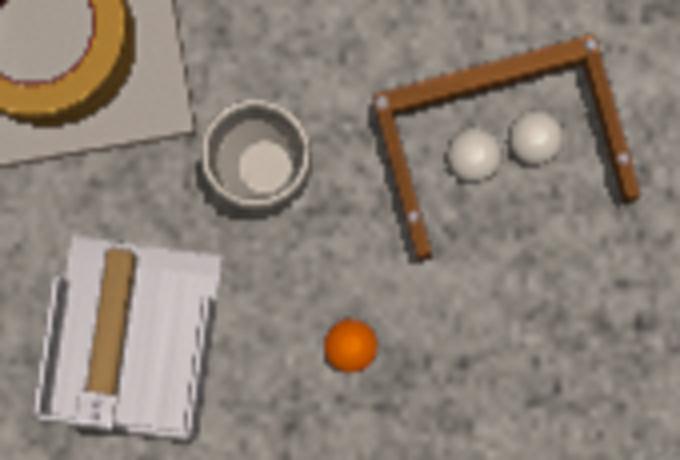

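View pics/sc.png

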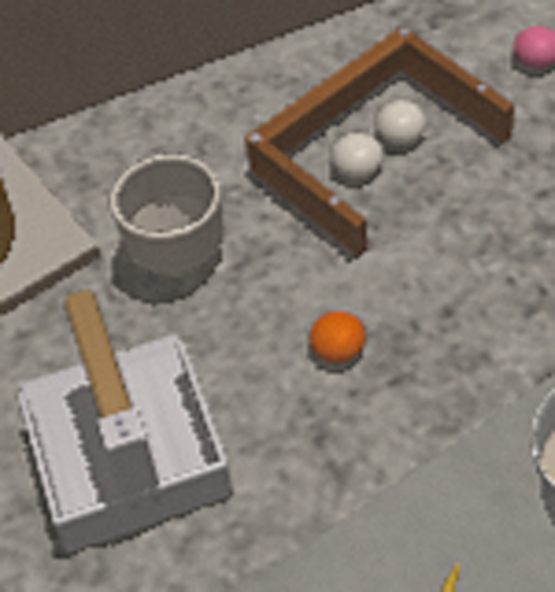

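The crops confirm it: two white pebbles in the brown stop (top crop (474,154), (535,137)), the scoop's bar from (120,250) to the strap at (100,393), lip corners at (75,236) and (221,256). The orange pebble at (351,346) lies outside the stop.

```bash
cat > m.py <<'E'
from h import *
np.set_printoptions(precision=4,suppress=True)
T=lambda u,v:((u+.5)/4-.5+125,(v+.5)/4-.5+110)
S=lambda u,v:((u+.5)/3.7-.5+140,(v+.5)/3.7-.5+140)
for n,a,b in(("bar far L",(107,249),(67,297)),("bar far R",(134,251),(92,291)),("bar strap L",(86,392),(103,417)),("bar strap R",(115,394),(130,411)),
 ("pebL",(474,155),(356,159)),("pebR",(535,138),(400,126)),("rail inner L top",(398,112),(277,152)),("rail inner R top",(584,66),(403,56)),("rail outer L",(374,97),(248,140)),("rail outer R",(592,37),(403,31)),
 ("cheek L end out",(415,262),(361,220)),("cheek R end",(638,197),(512,104))):
    print(n,*tri(T(*a),S(*b)),"top@.09",plane("top",T(*a),.091)[:2],"top@.034",plane("top",T(*a),.034)[:2])
for n,a in(("lipL",(75,236)),("lipR",(221,256))):print(n,plane("top",T(*a),.001))
for n,a in(("lipR",(178,337)),("lipL",(20,384))):print(n,"scene",plane("scene",S(*a),.001))
for n,a in(("pebL",(474,155)),("pebR",(535,138))):print(n,plane("top",T(*a),.012))
for n,a in(("pebL",(356,159)),("pebR",(400,126))):print(n,plane("scene",S(*a),.012))
for n,a in(("wall back L",(37,417)),("back R",(187,439))):print(n,plane("top",T(*a),.035))
for n,a in(("cup",(256,153)),("orange",(351,346))):print(n,plane("top",T(*a),.06 if n=="cup" else .012))
E
python3 m.py
```

```text
bar far L [0.5709 0.296  0.0877] 0.0008720142175737706 top@.09 [0.5707 0.2958] top@.034 [0.5772 0.3067]
bar far R [0.5708 0.2808 0.0836] 0.0005020354519971427 top@.09 [0.5699 0.2793] top@.034 [0.5764 0.2895]
bar strap L [0.4831 0.3057 0.0909] 0.0010097457332524662 top@.09 [0.4829 0.3052] top@.034 [0.4853 0.3166]
bar strap R [0.483  0.2901 0.085 ] 0.0030138550266335475 top@.09 [0.4821 0.2876] top@.034 [0.4845 0.2981]
pebL [0.6492 0.0741 0.0059] 0.0008643733828966326 top@.09 [0.6346 0.073 ] top@.034 [0.6442 0.0735]
pebR [0.6613 0.034  0.0066] 0.0003316136973432803 top@.09 [0.6462 0.0358] top@.034 [0.6563 0.0345]
rail inner L top [0.6739 0.1231 0.0153] 0.0021240982886054963 top@.09 [0.6601 0.1205] top@.034 [0.6709 0.1232]
rail inner R top [0.7083 0.0049 0.0195] 0.003792944380551011 top@.09 [0.6919 0.0066] top@.034 [0.7042 0.004 ]
rail outer L [0.6811 0.1391 0.0289] 0.0003433832609255561 top@.09 [0.669  0.1355] top@.034 [0.6802 0.1389]
rail outer R [ 0.7246 -0.0014  0.0274] 0.0005556611878319123 top@.09 [0.7101 0.002 ] top@.034 [ 0.7233 -0.0008]
cheek L end out [0.5724 0.1085 0.0446] 0.0015822738858546242 top@.09 [0.5676 0.1074] top@.034 [0.574  0.1095]
cheek R end [ 0.6202 -0.032   0.0342] 0.0016460343056972245 top@.09 [ 0.6113 -0.0284] top@.034 [ 0.6198 -0.0327]
lipL [0.5891 0.3344 0.001 ]
lipR [0.5784 0.2382 0.001 ]
lipR scene [0.5744 0.2377 0.001 ]
lipL scene [0.5883 0.337  0.001 ]
pebL [0.6479 0.0737 0.012 ]
pebR [0.6602 0.034  0.012 ]
pebL [0.6446 0.0766 0.012 ]
pebR [0.6571 0.0363 0.012 ]
wall back L [0.4686 0.3468 0.035 ]
back R [0.457  0.2512 0.035 ]
cup [0.6374 0.2105 0.06  ]
orange [0.5205 0.1504 0.012 ]
```

{"method": "move_arm", "body": {"deltas": [[[0,0,1],[0,0,0],0],[[0,0,1],[0,0,0],0],[[0,0,1],[0,0,0],0],[[0.2,0.4,1],[0,0,0],0],[[0.4,0.8,1],[0,0,0],0],[[0.5,1,1],[0,0,0],0],[[0.5,1,0],[0,0,0],0],[[0.5,1,0],[0,0,0],0],[[0.5,1,0],[0,0,0],0],[[0.5,1,0],[0,0,0],0],[[0.5,1,0],[0,0,0],0],[[0.5,1,0],[0,0,0],0]], "force": 70}}

```text
time_s: 1.15
tool_pos: [0.2608, -0.3982, 0.3575]
eef_rot: [-0.127, 0.992, 0.0, -0.0]
wrist_force: [1.1, -0.0, 0.4]
width: 0.997
finger_force: 0.0
```

{"method": "move_arm", "body": {"deltas": [[[0.5,1,0],[0,0,0],0],[[0.5,1,0],[0,0,0],0],[[0.5,1,0],[0,0,0],0],[[0.5,1,0],[0,0,0],0],[[0.5,1,0],[0,0,0],0],[[0.5,1,0],[0,0,0],0],[[0.5,1,0],[0,0,0],0],[[0.5,1,0],[0,0,0],0],[[0.5,1,0],[0,0,0],0],[[0.5,1,0],[0,0,0],0],[[0.5,1,0],[0,0,0],0],[[0.5,1,0],[0,0,0],0]]}}

```text
time_s: 2.15
tool_pos: [0.4107, -0.0982, 0.3578]
eef_rot: [-0.128, 0.992, 0.0, 0.0]
wrist_force: [-0.3, -0.2, 0.6]
width: 1.001
finger_force: 0.0
```

{"method": "move_arm", "body": {"deltas": [[[0.5,1,0],[0,0,0],0],[[0.5,1,0],[0,0,0],0],[[0.5,1,0],[0,0,0],0],[[0.5,1,0],[0,0,0],0],[[0.5,1,0],[0,0,0],0],[[0.3,0.6,0],[0,0,0],0],[[0.2,0.3,0],[0,0,0],0],[[0,0,0],[0,0,0],0],[[0,0,0],[0,0,0],0],[[0,0,0],[0,0,0],0]]}}

```text
time_s: 2.98
tool_pos: [0.4852, 0.0469, 0.358]
eef_rot: [-0.127, 0.992, -0.0, -0.0]
wrist_force: [0.4, -0.7, 0.8]
width: 0.998
finger_force: 0.0
```

```bash
cat >> h.py <<'E'
from scipy.spatial.transform import Rotation as Ro
def wcam(o):
    M=np.array(calibration("wrist")["mount"]);A=np.eye(4);A[:3,:3]=Ro.from_quat(o["eef_rot"]).as_matrix();A[:3,3]=o["tool_pos"];return A@M
def wplane(o,px,z):
    c=calibration("wrist");P=wcam(o);v=np.array([px[0]-c["cx"],px[1]-c["cy"]]);r=np.linalg.norm(v);th=r/c["fx"]
    d=P[:3,:3]@np.r_[v/max(r,1e-9)*np.sin(th),np.cos(th)];p=P[:3,3];return p+d*(z-p[2])/d[2]
E
python3 - <<'E'
from h import *
import json
o=robot.get_obs();im=camera("wrist")[:,:,::-1]
json.dump({k:np.array(o[k]).tolist() for k in("tool_pos","eef_rot")},open("w1.json","w"))
cv2.imwrite("pics/w1.png",im);cv2.imwrite("pics/w1b.png",cv2.resize(im,(800,600),interpolation=cv2.INTER_CUBIC))
E
```

```text
(no output)
```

View pics/w1b.png

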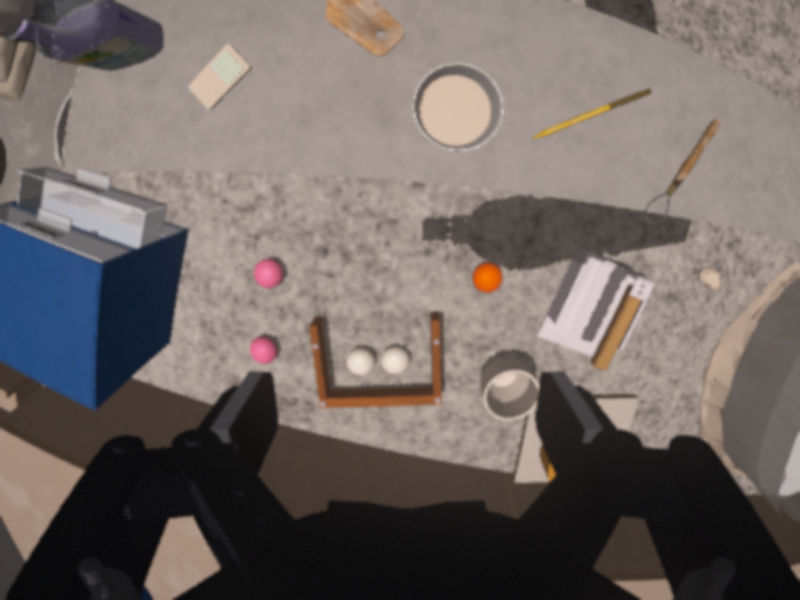

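Wrist view (800x600): pebbles at (360,362) and (396,360), stop rail along y≈400 between (325,400) and (438,398), sheet edge along (250,172)–(420,183), scoop bar at (618,330).

```bash
cat > m2.py <<'E'
from h import *
import json
np.set_printoptions(precision=4,suppress=True)
o=json.load(open("w1.json"));im=cv2.imread("pics/w1.png")
f=lambda u,v:((u+.5)*.64-.5,(v+.5)*.64-.5)
W=im[190:270,190:295];h=cv2.cvtColor(W,cv2.COLOR_BGR2HSV)
for c in blobs(im,(0,0,175),(180,50,255),(212,212,270,248),60):
    (x,y),r=cv2.minEnclosingCircle(c);m=cv2.moments(c);print("peb",x,y,r,wplane(o,(m['m10']/m['m00'],m['m01']/m['m00']),.012))
for c in blobs(im,(0,90,30),(20,255,255),(190,195,295,265),60):
    q=cv2.approxPolyDP(c,2,True)[:,0];print("stop",[(p.tolist(),wplane(o,p,.034)[:2].round(4).tolist()) for p in q])
for p in((250,173),(330,177),(420,183)):print("sheet",wplane(o,f(*p),.004)[:2])
for c in blobs(im,(8,90,60),(25,255,255),(370,170,420,245),60):
    q=cv2.approxPolyDP(c,2,True)[:,0];print("bar",[(p.tolist(),wplane(o,p,.091)[:2].round(4).tolist()) for p in q])
# top: sheet edge
for p in((300,378),(380,366),(450,357)):print("sheet top",plane("top",f(*p),.004)[:2])
E
python3 m2.py
```

```text
peb 229.1885223388672 232.45901489257812 8.94530963897705 [0.6648 0.0328 0.012 ]
peb 251.39503479003906 232.03038024902344 8.94387149810791 [0.652  0.0734 0.012 ]
stop [([280, 202], [0.5744, 0.1055]), ([276, 201], [0.5744, 0.0982]), ([277, 244], [0.6554, 0.1229]), ([274, 248], [0.6649, 0.1198]), ([227, 250], [0.6916, 0.0357]), ([210, 248], [0.6962, 0.0037]), ([205, 204], [0.6117, -0.0219]), ([201, 204], [0.6135, -0.0289]), ([198, 214], [0.6339, -0.0307]), ([199, 219], [0.643, -0.0271]), ([204, 221], [0.6444, -0.0174]), ([200, 223], [0.6503, -0.0239]), ([204, 256], [0.7167, -0.0043]), ([207, 256], [0.7151, 0.0013]), ([208, 260], [0.7233, 0.0048]), ([278, 258], [0.684, 0.133]), ([277, 256], [0.6802, 0.13]), ([282, 253], [0.6716, 0.1373]), ([282, 221], [0.6084, 0.1189]), ([276, 219], [0.6073, 0.1074]), ([278, 216], [0.6008, 0.1093]), ([281, 217], [0.6013, 0.115])]
sheet [ 0.4717 -0.1435]
sheet [ 0.4563 -0.05  ]
sheet [0.4386 0.0494]
bar [([401, 187], [0.4817, 0.2852]), ([379, 230], [0.5631, 0.2753]), ([382, 235], [0.5707, 0.2848]), ([388, 234], [0.5665, 0.2955]), ([409, 194], [0.4891, 0.3053])]
sheet top [0.4009 0.2008]
sheet top [0.424  0.0683]
sheet top [ 0.4419 -0.0483]
```

{"method": "move_arm", "body": {"deltas": [[[0.1,0.8,-0.4],[0,0,-0.4],0],[[0.1,0.8,-0.6],[0,0,-0.4],0],[[0.1,0.8,-0.7],[0,0,-0.4],0],[[0.1,0.9,-0.7],[0,0,-0.4],0],[[0.1,0.9,-0.7],[0,0,-0.4],0],[[0.1,0.9,-0.7],[0,0,-0.4],0],[[0.1,0.9,-0.7],[0,0,-0.4],0],[[0.2,0.9,-0.7],[0,0,-0.4],0],[[0.2,0.9,-0.7],[0,0,-0.4],0],[[0.2,0.9,-0.7],[0,0,-0.4],0],[[0.1,0.8,-0.7],[0,0,-0.15],0],[[0.05,0.35,-0.6],[0,0,0],0]]}}

```text
time_s: 4.03
tool_pos: [0.5223, 0.2951, 0.1593]
eef_rot: [0.053, 0.999, 0.0, 0.0]
wrist_force: [-0.3, 0.2, -0.6]
width: 1.004
finger_force: 0.0
```

{"method": "move_arm", "body": {"deltas": [[[0,0,0],[0,0,0],0],[[0,0,0],[0,0,0],0],[[0,0,0],[0,0,0],0],[[0,0,0],[0,0,0],0]]}}

```text
time_s: 4.37
tool_pos: [0.5226, 0.2934, 0.1622]
eef_rot: [0.054, 0.999, 0.001, 0.001]
wrist_force: [0.2, -0.4, 0.2]
width: 1.0
finger_force: 0.0
```

```bash
python3 - <<'E'
from h import *
np.set_printoptions(precision=4,suppress=True)
o=robot.get_obs();im=np.ascontiguousarray(camera("wrist")[:,:,::-1])
print(o["tool_pos"],Ro.from_quat(o["eef_rot"]).as_matrix()[:,1],o["joint_pos"])
for c in blobs(im,(8,90,60),(25,255,255),(120,60,420,340),300):
    q=cv2.approxPolyDP(c,3,True)[:,0];print("bar",cv2.contourArea(c),[(p.tolist(),wplane(o,p,.091)[:2].round(4).tolist()) for p in q])
cv2.imwrite("pics/w2b.png",cv2.resize(im,(800,600)))
E
```

```text
[0.5226 0.2934 0.1622] [0.1072 0.9942 0.002 ] [ 0.7817  0.375  -0.1269  0.0004 -1.066  -2.4601]
bar 2449.0 [([342, 273], [0.6169, 0.3632]), ([323, 270], [0.6102, 0.3442]), ([291, 283], [0.621, 0.3126]), ([279, 302], [0.6433, 0.2993]), ([280, 322], [0.6714, 0.2983]), ([299, 321], [0.6729, 0.3184]), ([310, 310], [0.6589, 0.3304]), ([327, 304], [0.6538, 0.3483]), ([351, 309], [0.6662, 0.3747]), ([356, 303], [0.6588, 0.3799])]
bar 665.5 [([132, 167], [0.4912, 0.1843]), ([124, 178], [0.5, 0.174]), ([126, 187], [0.5084, 0.174]), ([135, 195], [0.5167, 0.1813]), ([144, 195], [0.5177, 0.1902]), ([152, 188], [0.5121, 0.1994]), ([152, 174], [0.4998, 0.202]), ([143, 166], [0.4917, 0.195])]
bar 1744.0 [([251, 143], [0.4839, 0.29]), ([252, 237], [0.5668, 0.2812]), ([268, 240], [0.5714, 0.295]), ([271, 143], [0.4857, 0.306])]
```

View pics/w2b.png

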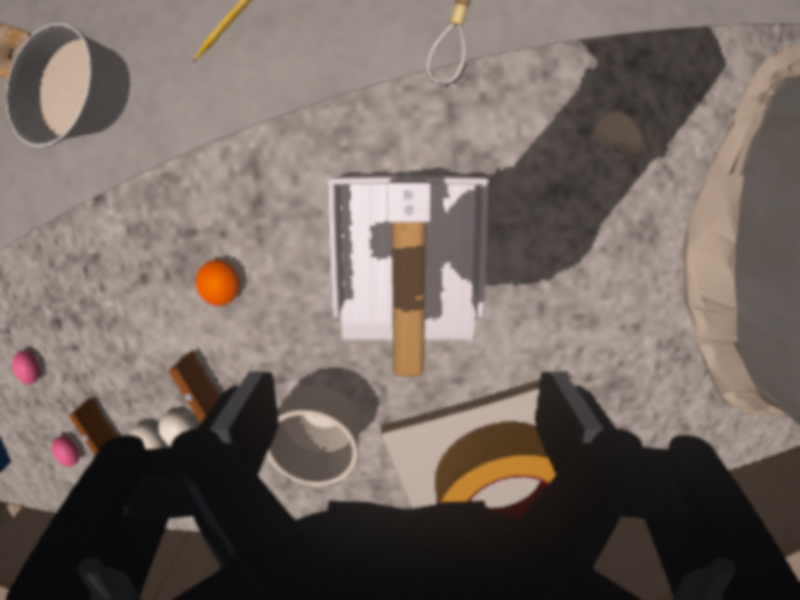

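The wrist view shows the bar centred between the fingers, running from (410,220) to (408,375), aligned with the tool; the grasp is clear. Descend and close.

{"method": "move_arm", "body": {"deltas": [[[0,0,-0.5],[0,0,0],0],[[0,0,-0.5],[0,0,0],0],[[0,0,-0.5],[0,0,0],0],[[0,0,-0.5],[0,0,0],0],[[0,0,-0.5],[0,0,0],0],[[0,0,-0.5],[0,0,0],0],[[0,0,-0.4],[0,0,0],0],[[0,0,-0.3],[0,0,0],0],[[0,0,-0.2],[0,0,0],0],[[0,0,-0.1],[0,0,0],0],[[0,0,0],[0,0,0],0],[[0,0,0],[0,0,0],0]]}}

```text
time_s: 5.42
tool_pos: [0.5222, 0.2943, 0.0608]
eef_rot: [0.053, 0.999, 0.0, 0.0]
wrist_force: [0.1, -0.1, -0.2]
width: 1.0
finger_force: 0.0
```

{"method": "move_arm", "body": {"deltas": [[[0,0,0],[0,0,0],0.4],[[0,0,0],[0,0,0],0.6],[[0,0,0],[0,0,0],0.8],[[0,0,0],[0,0,0],1],[[0,0,0],[0,0,0],1],[[0,0,0],[0,0,0],1],[[0,0,0],[0,0,0],1],[[0,0,0],[0,0,0],1],[[0,0,0],[0,0,0],1],[[0,0,0],[0,0,0],1]], "force": 70}}

```text
time_s: 6.25
tool_pos: [0.5222, 0.2943, 0.0606]
eef_rot: [0.053, 0.999, 0.0, 0.0]
wrist_force: [-0.5, 0.2, 2.7]
width: 0.178
finger_force: 69.1
```

{"method": "move_arm", "body": {"deltas": [[[0,0,0.2],[0,0,0],1],[[0,0,0.4],[0,0,0],1],[[0,0,0.6],[0,0,0],1],[[0,0,0.7],[0,0,0],1],[[0,0,0.7],[0,0,0],1],[[0,0,0.7],[0,0,0],1],[[0,0,0.7],[0,0,0],1],[[0,0,0.5],[0,0,0],1],[[0,0,0.3],[0,0,0],1],[[0,0,0.2],[0,0,0],1],[[0,0,0],[0,0,0],1],[[0,0,0],[0,0,0],1]]}}

```text
time_s: 7.25
tool_pos: [0.5214, 0.2938, 0.1847]
eef_rot: [0.053, 0.999, -0.0, -0.001]
wrist_force: [0.1, 0.2, -2.7]
width: 0.183
finger_force: 68.6
```

{"method": "move_arm", "body": {"deltas": [[[0,-0.2,0],[0,0,0.1],1],[[0,-0.5,0],[0,0,0.2],1],[[0,-0.7,0],[0,0,0.3],1],[[0,-0.8,0],[0,0,0.4],1],[[0,-0.8,0],[0,0,0.4],1],[[0.1,-0.8,0],[0,0,0.4],1],[[0.1,-0.8,0],[0,0,0.4],1],[[0.1,-0.8,0],[0,0,0.4],1],[[0,-0.8,0],[0,0,0.4],1],[[0,-0.8,0],[0,0,0.4],1],[[0,-0.8,0],[0,0,0.4],1],[[0,-0.8,0],[0,0,0.3],1]]}}

```text
time_s: 8.25
tool_pos: [0.5286, 0.0776, 0.1843]
eef_rot: [-0.126, 0.992, -0.0, -0.001]
wrist_force: [-0.4, -0.0, -2.4]
width: 0.182
finger_force: 68.6
```

{"method": "move_arm", "body": {"deltas": [[[0,-0.8,0],[0,0,0.3],1],[[0,-0.7,0],[0,0,0.3],1],[[0,-0.5,0],[0,0,0.2],1],[[0,-0.25,0],[0,0,0],1],[[0,0,0],[0,0,0],1],[[0,0,0],[0,0,0],1],[[0,0,0],[0,0,0],1]]}}

```text
time_s: 8.83
tool_pos: [0.5294, 0.0234, 0.1851]
eef_rot: [-0.16, 0.987, 0.0, -0.0]
wrist_force: [-0.0, -0.1, -2.9]
width: 0.185
finger_force: 68.6
```

```bash
python3 - <<'E'
from h import *
import json
o=robot.get_obs();im=np.ascontiguousarray(camera("wrist")[:,:,::-1])
json.dump({k:np.array(o[k]).tolist() for k in("tool_pos","eef_rot")},open("w3.json","w"))
t=np.ascontiguousarray(camera("top")[:,:,::-1])
print(o["tool_pos"],Ro.from_quat(o["eef_rot"]).as_matrix()[:,1],o["wrist_force"],o["moment"])
cv2.imwrite("pics/w3.png",im);cv2.imwrite("pics/t3.png",t)
a=cv2.resize(im[60:300,110:410],(800,640)[:1]+(600,)) if 0 else cv2.resize(im,(512,384))
b=cv2.resize(t[110:240,160:300],None,fx=2,fy=2)
c=np.zeros((384,800,3),np.uint8);c[:,:512]=a;c[:260,512:792]=b
cv2.imwrite("pics/c3.png",c)
E
```

```text
[0.52936579 0.02335372 0.18506093] [-3.15988663e-01  9.48762945e-01  1.96789836e-04] [-0.03778302 -0.05073455 -2.91659183] [ 0.03306392 -0.02618781 -0.05020468]
```

View pics/c3.png

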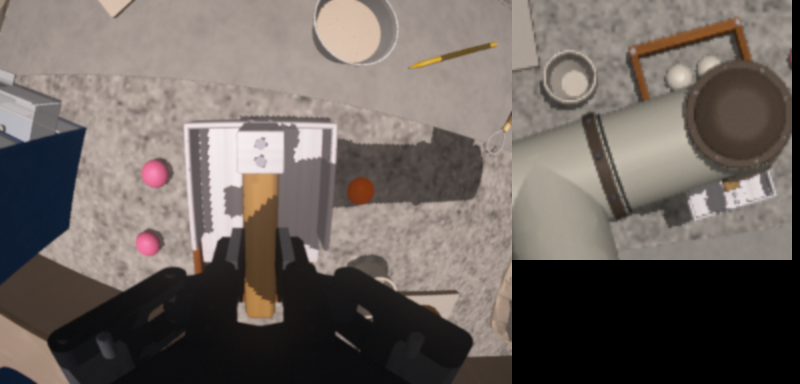

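{"method": "move_arm", "body": {"deltas": [[[0.3,0,0],[0,0,-0.1],1],[[0.4,0,-0.3],[0,0,-0.1],1],[[0.26,0.04,-0.5],[0,0,-0.15],1],[[0,0,-0.6],[0,0,0],1],[[0,0,-0.6],[0,0,0],1],[[0,0,-0.6],[0,0,0],1],[[0,0,-0.6],[0,0,0],1],[[0,0,-0.5],[0,0,0],1],[[0,0,-0.4],[0,0,0],1],[[0,0,-0.2],[0,0,0],1],[[0,0,0],[0,0,0],1],[[0,0,0],[0,0,0],1]]}}

```text
time_s: 9.93
tool_pos: [0.5538, 0.0239, 0.0776]
eef_rot: [-0.145, 0.989, -0.0, -0.0]
wrist_force: [0.7, 0.0, -2.1]
width: 0.178
finger_force: 68.6
```

```bash
python3 - <<'E'
from h import *
o=robot.get_obs();im=np.ascontiguousarray(camera("scene")[:,:,::-1])
y=Ro.from_quat(o["eef_rot"]).as_matrix()[:,1];yaw=np.arctan2(-y[0],y[1]);p=o["tool_pos"]
d=p[:2]-[.688,.0645];print(p,np.degrees(yaw),"s,lat",d@[.9588,.284],d@[-.284,.9588],o["wrist_force"])
cv2.imwrite("pics/c4.png",cv2.resize(im[130:260,170:340],(784,600),interpolation=cv2.INTER_CUBIC))
E
```

```text
[0.55379607 0.02389588 0.0776025 ] 16.65912359130839 s,lat -0.14020629893388986 -0.0008173111750576362 [ 0.65703302  0.03795642 -2.09649224]
```

View pics/c4.png

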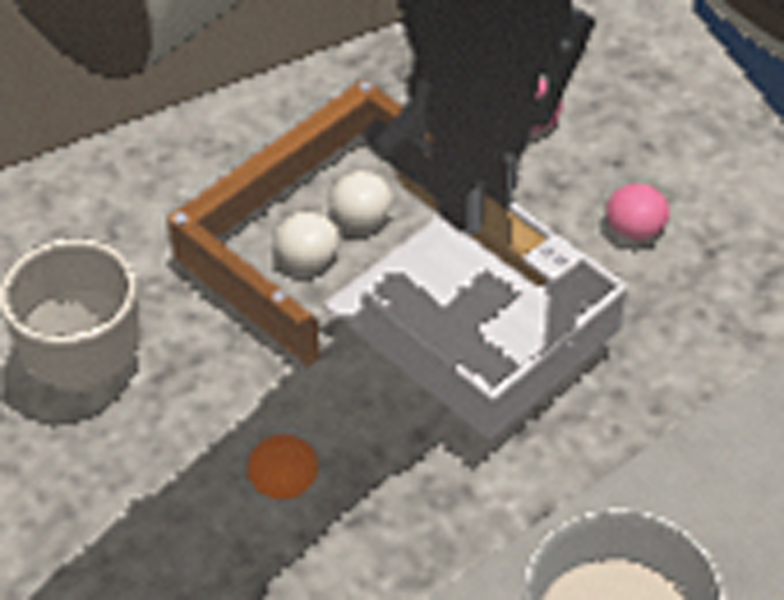

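The scene crop shows the scoop (centre ≈ (480,310)) aligned in the stop's opening, still just above the table, with both pebbles at (307,243) and (361,203) ahead of the lip. Lower it.

{"method": "move_arm", "body": {"deltas": [[[0,0,-0.2],[0,0,0],1],[[0,0,-0.2],[0,0,0],1],[[0,0,-0.15],[0,0,0],1],[[0,0,-0.08],[0,0,0],1],[[0,0,-0.05],[0,0,0],1],[[0,0,0],[0,0,0],1],[[0,0,0],[0,0,0],1]]}}

```text
time_s: 10.57
tool_pos: [0.5535, 0.0239, 0.0609]
eef_rot: [-0.145, 0.989, -0.0, 0.0]
wrist_force: [0.8, 0.4, -3.1]
width: 0.182
finger_force: 68.6
```

{"method": "move_arm", "body": {"deltas": [[[0,0,-0.04],[0,0,0],1],[[0,0,-0.04],[0,0,0],1],[[0,0,0],[0,0,0],1]]}}

```text
time_s: 10.82
tool_pos: [0.5538, 0.024, 0.0606]
eef_rot: [-0.145, 0.989, -0.0, 0.001]
wrist_force: [-3.4, 0.5, 7.1]
width: 0.18
finger_force: 69.8
```

{"method": "move_arm", "body": {"deltas": [[[0.1,0.03,0],[0,0,0],1],[[0.2,0.06,0],[0,0,0],1],[[0.2,0.06,0],[0,0,0],1],[[0.2,0.06,0],[0,0,0],1],[[0.2,0.06,0],[0,0,0],1],[[0.2,0.06,0],[0,0,0],1],[[0.2,0.06,0],[0,0,0],1],[[0.2,0.06,0],[0,0,0],1],[[0.2,0.06,0],[0,0,0],1],[[0.2,0.06,0],[0,0,0],1],[[0.2,0.06,0],[0,0,0],1],[[0.2,0.06,0],[0,0,0],1]]}}

```text
time_s: 11.82
tool_pos: [0.6105, 0.0404, 0.0606]
eef_rot: [-0.145, 0.989, -0.001, -0.001]
wrist_force: [-3.3, -0.5, 6.4]
width: 0.184
finger_force: 69.8
```

{"method": "move_arm", "body": {"deltas": [[[0.2,0.06,0],[0,0,0],1],[[0.2,0.06,0],[0,0,0],1],[[0.2,0.06,0],[0,0,0],1],[[0.2,0.06,0],[0,0,0],1],[[0.2,0.06,0],[0,0,0],1],[[0.2,0.06,0],[0,0,0],1],[[0.15,0.04,0],[0,0,0],1],[[0.1,0.03,0],[0,0,0],1],[[0,0,0],[0,0,0],1],[[0,0,0],[0,0,0],1]]}}

```text
time_s: 12.65
tool_pos: [0.6476, 0.0514, 0.0606]
eef_rot: [-0.145, 0.989, -0.0, 0.001]
wrist_force: [-2.4, -1.6, 5.0]
width: 0.179
finger_force: 69.5
```

{"method": "move_arm", "body": {"deltas": [[[0.1,0.03,0],[0,0,0],1],[[0.1,0.03,0],[0,0,0],1],[[0.1,0.03,0],[0,0,0],1],[[0.05,0.02,0],[0,0,0],1],[[0,0,0],[0,0,0],1],[[0,0,0],[0,0,0],1]]}}

```text
time_s: 13.15
tool_pos: [0.656, 0.054, 0.0607]
eef_rot: [-0.145, 0.989, -0.001, 0.0]
wrist_force: [-2.7, -1.0, 4.8]
width: 0.185
finger_force: 69.6
```

```bash
python3 - <<'E'
from h import *
o=robot.get_obs();im=np.ascontiguousarray(camera("scene")[:,:,::-1]);w=np.ascontiguousarray(camera("wrist")[:,:,::-1])
a=cv2.resize(im[130:250,190:320],(430,397),interpolation=cv2.INTER_CUBIC);b=cv2.resize(w[60:340,130:400],(370,397))
cv2.imwrite("pics/c5.png",np.hstack([a,b]));print(o["tool_pos"],o["wrist_force"])
E
```

```text
[0.65604709 0.05403563 0.06065903] [-2.71379635 -1.0091516   4.81320815]
```

View pics/c5.png

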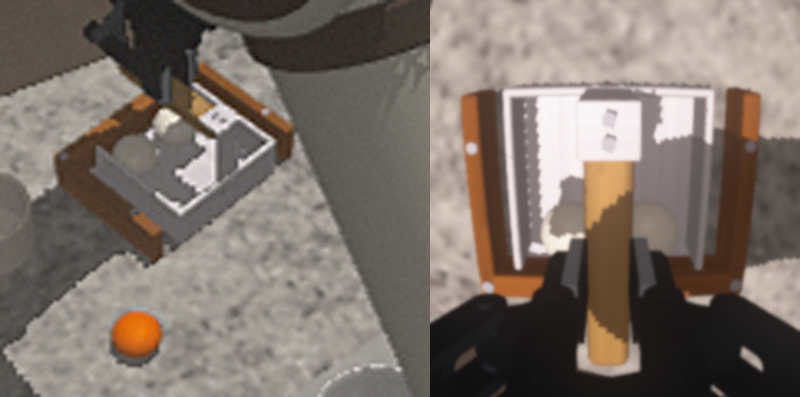

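Both views show the scoop centred in the stop with both pebbles between its walls (wrist crop (565,225), (655,225)); the walls almost meet the rail. Push the last millimetres.

{"method": "move_arm", "body": {"deltas": [[[0.06,0.02,0],[0,0,0],1],[[0.06,0.02,0],[0,0,0],1],[[0,0,0],[0,0,0],1],[[0,0,0],[0,0,0],1]]}}

```text
time_s: 13.58
tool_pos: [0.6589, 0.055, 0.0606]
eef_rot: [-0.145, 0.989, -0.001, 0.0]
wrist_force: [-2.4, -1.4, 4.6]
width: 0.179
finger_force: 69.6
```

{"method": "move_arm", "body": {"deltas": [[[0.06,0.02,0],[0,0,0],1],[[0.06,0.02,0],[0,0,0],1],[[0,0,0],[0,0,0],1],[[0,0,0],[0,0,0],1]]}}

```text
time_s: 13.92
tool_pos: [0.6606, 0.0554, 0.0607]
eef_rot: [-0.145, 0.989, -0.001, -0.002]
wrist_force: [-6.3, -2.3, 7.0]
width: 0.185
finger_force: 69.8
```

{"method": "move_arm", "body": {"deltas": [[[-0.04,-0.01,0],[0,0,0],1],[[-0.06,-0.02,0],[0,0,0],1],[[-0.08,-0.02,0],[0,0,0],1],[[-0.1,-0.03,0],[0,0,0],1],[[-0.1,-0.03,0],[0,0,0],1],[[-0.12,-0.04,0],[0,0,0],1],[[-0.12,-0.04,0],[0,0,0],1],[[-0.12,-0.04,0],[0,0,0],1],[[-0.12,-0.04,0],[0,0,0],1],[[-0.12,-0.04,0],[0,0,0],1],[[-0.12,-0.04,0],[0,0,0],1],[[-0.12,-0.04,0],[0,0,0],1]]}}

```text
time_s: 14.92
tool_pos: [0.6339, 0.0478, 0.0606]
eef_rot: [-0.145, 0.989, 0.0, 0.003]
wrist_force: [3.5, 1.7, 5.8]
width: 0.179
finger_force: 69.6
```

{"method": "move_arm", "body": {"deltas": [[[-0.12,-0.03,0],[0,0,0],1],[[-0.12,-0.04,0],[0,0,0],1],[[-0.12,-0.03,0],[0,0,0],1],[[-0.12,-0.04,0],[0,0,0],1],[[-0.12,-0.03,0],[0,0,0],1],[[-0.12,-0.04,0],[0,0,0],1],[[-0.12,-0.03,0],[0,0,0],1],[[-0.12,-0.04,0],[0,0,0],1],[[-0.12,-0.03,0],[0,0,0],1],[[-0.12,-0.04,0],[0,0,0],1],[[-0.1,-0.03,0],[0,0,0],1],[[-0.08,-0.02,0],[0,0,0],1]]}}

```text
time_s: 15.92
tool_pos: [0.5995, 0.0378, 0.0606]
eef_rot: [-0.145, 0.989, 0.0, 0.003]
wrist_force: [3.9, 1.3, 6.2]
width: 0.186
finger_force: 69.6
```

{"method": "move_arm", "body": {"deltas": [[[-0.06,-0.02,0],[0,0,0],1],[[-0.04,-0.01,0],[0,0,0],1],[[-0.02,0,0],[0,0,0],1],[[0,0,0.02],[0,0,0],1],[[0,0,0.04],[0,0,0],1],[[0,0,0.04],[0,0,0],1]]}}

```text
time_s: 16.42
tool_pos: [0.5928, 0.0361, 0.0607]
eef_rot: [-0.145, 0.989, 0.0, -0.001]
wrist_force: [1.1, 0.4, -2.1]
width: 0.182
finger_force: 68.8
```

```bash
python3 - <<'E'
from h import *
o=robot.get_obs();im=np.ascontiguousarray(camera("scene")[:,:,::-1]);w=np.ascontiguousarray(camera("wrist")[:,:,::-1])
a=cv2.resize(im[130:250,190:320],(430,397),interpolation=cv2.INTER_CUBIC);b=cv2.resize(w[60:340,130:400],(370,397))
cv2.imwrite("pics/c6.png",np.hstack([a,b]));print(o["tool_pos"],o["wrist_force"],o["moment"])
E
```

```text
[0.59284325 0.03611767 0.06065352] [ 1.13259513  0.44306618 -2.08653951] [-0.03477169 -0.27660376  0.05076823]
```

View pics/c6.png

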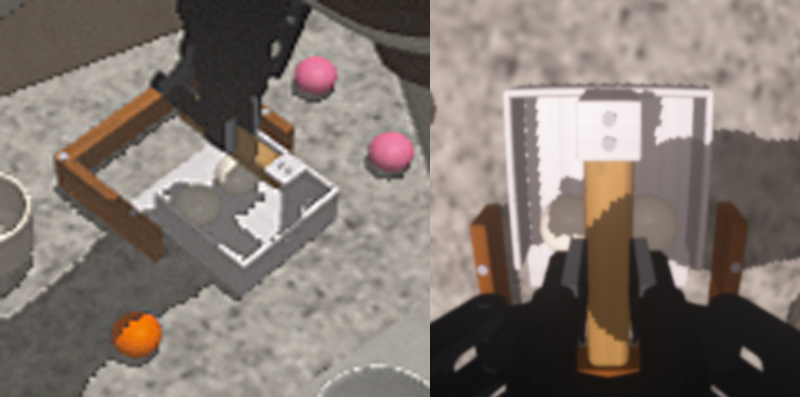

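Both pebbles ride in the scoop (wrist crop (565,222), (655,222)), and the lip is well clear of the rail. Lift gently.

{"method": "move_arm", "body": {"deltas": [[[0,0,0.04],[0,0,0],1],[[0,0,0.08],[0,0,0],1],[[0,0,0.14],[0,0,0],1],[[0,0,0.2],[0,0,0],1],[[0,0,0.25],[0,0,0],1],[[0,0,0.3],[0,0,0],1],[[0,0,0.3],[0,0,0],1],[[0,0,0.3],[0,0,0],1],[[0,0,0.3],[0,0,0],1],[[0,0,0.3],[0,0,0],1],[[0,0,0.3],[0,0,0],1],[[0,0,0.3],[0,0,0],1]]}}

```text
time_s: 17.52
tool_pos: [0.5939, 0.0361, 0.1324]
eef_rot: [-0.145, 0.989, 0.0, 0.0]
wrist_force: [0.4, -0.2, -2.6]
width: 0.181
finger_force: 68.5
```

{"method": "move_arm", "body": {"deltas": [[[0,0,0.3],[0,0,0],1],[[0,0,0.3],[0,0,0],1],[[0,0,0.3],[0,0,0],1],[[0,0,0.3],[0,0,0],1],[[0,0,0.3],[0,0,0],1],[[0,0,0.3],[0,0,0],1],[[0,0,0.3],[0,0,0],1],[[0,0,0.3],[0,0,0],1],[[0,0,0.25],[0,0,0],1],[[0,0,0.2],[0,0,0],1],[[0,0,0.15],[0,0,0],1],[[0,0,0.1],[0,0,0],1]]}}

```text
time_s: 18.52
tool_pos: [0.594, 0.0361, 0.2096]
eef_rot: [-0.145, 0.989, 0.0, 0.0]
wrist_force: [0.7, 0.0, -3.1]
width: 0.179
finger_force: 68.6
```

{"method": "move_arm", "body": {"deltas": [[[0,0,0.06],[0,0,0],1],[[0,0,0.03],[0,0,0],1],[[0,0,0],[0,0,0],1],[[0,0,0],[0,0,0],1],[[0,0,0],[0,0,0],1],[[0,0,0],[0,0,0],1],[[0,0,0],[0,0,0],1],[[0,0,0],[0,0,0],1],[[0,0,0],[0,0,0],1],[[0,0,0],[0,0,0],1]]}}

```text
time_s: 19.35
tool_pos: [0.5939, 0.0361, 0.2113]
eef_rot: [-0.145, 0.989, -0.0, -0.0]
wrist_force: [0.9, 0.2, -2.9]
width: 0.183
finger_force: 68.5
```

```bash
python3 - <<'E'
from h import *
o=robot.get_obs();im=np.ascontiguousarray(camera("scene")[:,:,::-1]);w=np.ascontiguousarray(camera("wrist")[:,:,::-1])
a=cv2.resize(im[70:250,170:365],(430,397),interpolation=cv2.INTER_CUBIC);b=cv2.resize(w[60:340,130:400],(370,397))
cv2.imwrite("pics/c7.png",np.hstack([a,b]));print(o["tool_pos"],o["wrist_force"],o["moment"])
E
```

```text
[0.5939022  0.03608796 0.211284  ] [ 0.9333892   0.19808268 -2.85684804] [-0.01161181 -0.08391974  0.02416029]
```

View pics/c7.png

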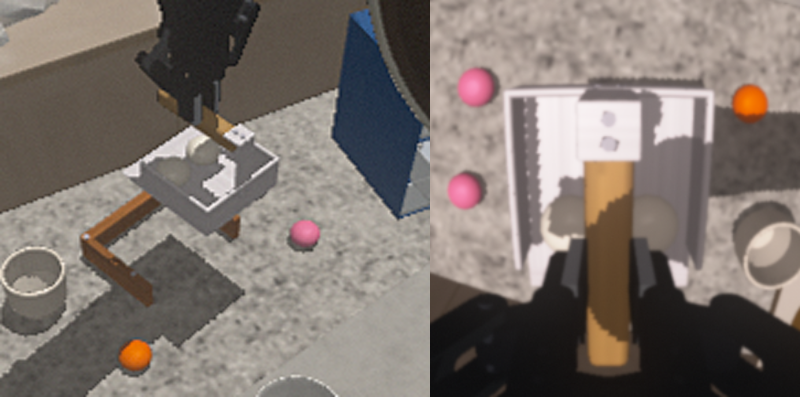

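The scoop hangs level about 15 cm up with both pebbles inside (wrist crop (565,222), (655,222)); the stop is empty and the cup is in place.

```bash
python3 -c "
from bench import job
print(job.sign_off())"
```

```text
the job is handed in; nothing more can be done
None
```

I handed the job in with the scoop held level and still about 15 cm above the table, both white pebbles in it; the sign-off returned no verdict.

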